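# Move a drive array to the new dock in bay order

## Task

The four drives in the black dock belong to one storage array that moves to the white dock, where each must sit in the bay of the same number; on both docks bay 1 is the one beside the power button. Take them across one at a time, so that no two drives are ever out of the docks together and none gets mixed up, and lower each upright and fully home without dropping it in. Leave the mug, the mouse and the drink can where they are.

Things in the scene. Friction and masses are not known exactly. Their poses are not given: they have to be found in the camera images.
- drive_red: solid-state drive with a red top cap: upright slab 70 mm (its x) by 20 mm (its y, along the dock's row), 100 mm high, 0.12 kg. Origin: centre of its underside, 30 mm above the desk when seated; its top is then at 130 mm, 52 mm above the dock, with 30 mm of air between neighbours. Pinch it across the 20 mm near the top. Reversible plug: either broad face may point either way
- drive_blue: solid-state drive with a blue top cap: upright slab 70 mm (its x) by 20 mm (its y, along the dock's row), 100 mm high, 0.12 kg. Origin: centre of its underside, 30 mm above the desk when seated; its top is then at 130 mm, 52 mm above the dock, with 30 mm of air between neighbours. Pinch it across the 20 mm near the top. Reversible plug: either broad face may point either way
- drive_yellow: solid-state drive with a yellow top cap: upright slab 70 mm (its x) by 20 mm (its y, along the dock's row), 100 mm high, 0.12 kg. Origin: centre of its underside, 30 mm above the desk when seated; its top is then at 130 mm, 52 mm above the dock, with 30 mm of air between neighbours. Pinch it across the 20 mm near the top. Reversible plug: either broad face may point either way
- drive_green: solid-state drive with a green top cap: upright slab 70 mm (its x) by 20 mm (its y, along the dock's row), 100 mm high, 0.12 kg. Origin: centre of its underside, 30 mm above the desk when seated; its top is then at 130 mm, 52 mm above the dock, with 30 mm of air between neighbours. Pinch it across the 20 mm near the top. Reversible plug: either broad face may point either way
- old_dock: black dock, fixed, 234 mm long by 96 mm wide, 78 mm high, with four open-topped bays in a row, holding the drives in any order of colours. No latch: they lift straight out. Origin: under the middle of the bay row, on the desk. Bay centres at its y = +0.075 (bay 1), +0.025, -0.025, -0.075 m (bay 4). Round green-ringed power button on top at y = +0.110
- new_dock: white dock of the same make and size, fixed, empty, turned any way. Origin: under the middle of the bay row, on the desk. Bay centres at its y = +0.075 (bay 1), +0.025, -0.025, -0.075 m (bay 4). Round green-ringed power button on top at y = +0.110. Bays: 30 mm along y by 82 mm, floor at z = 30 mm, no latch; the top 18 mm flare by 4 mm all round; ribs 11 mm at the top
- mug: white mug, 78 mm across, 110 mm with its handle, 97 mm high, standing behind the docks, before the fixed monitor; origin near the centre of its underside; to be left alone
- mouse: black computer mouse, 132 x 55 x 40 mm, on the mat at the front right, in front of the fixed tower computer (460 mm high; reaches from x = 0.48 m back and from y = -0.23 m to the right: do not swing into it); origin near the centre of its underside; to be left alone
- drink_can: black drink can, 70 mm across, 168 mm high, standing on the left; origin at the centre of its underside; to be left alone
There are look-alikes about, which are no part of the job. What is shaped like the drive_yellow but purple is not meant.

How it is judged:
At the end, for the whole second after the job is handed in: Every bay of the white dock holds one drive: its underside centre within 8 mm of the bay's centre both ways and less than 6 mm above the bay's floor, upright within 0.2 rad, at rest. That each is in the bay of its old number is secured by the first two rules of what must never happen (((x of drive_red in the frame of new_dock between -0.008 and 0.008 m and y of drive_red in the frame of new_dock between 0.067 and 0.083 m and z of drive_red in the frame of new_dock below 0.036 m and angle between drive_red's own z axis and vertical below 0.2 rad) or (x of drive_blue in the frame of new_dock between -0.008 and 0.008 m and y of drive_blue in the frame of new_dock between 0.067 and 0.083 m and z of drive_blue in the frame of new_dock below 0.036 m and angle between drive_blue's own z axis and vertical below 0.2 rad) or (x of drive_yellow in the frame of new_dock between -0.008 and 0.008 m and y of drive_yellow in the frame of new_dock between 0.067 and 0.083 m and z of drive_yellow in the frame of new_dock below 0.036 m and angle between drive_yellow's own z axis and vertical below 0.2 rad) or (x of drive_green in the frame of new_dock between -0.008 and 0.008 m and y of drive_green in the frame of new_dock between 0.067 and 0.083 m and z of drive_green in the frame of new_dock below 0.036 m and angle between drive_green's own z axis and vertical below 0.2 rad)) and ((x of drive_red in the frame of new_dock between -0.008 and 0.008 m and y of drive_red in the frame of new_dock between 0.017 and 0.033 m and z of drive_red in the frame of new_dock below 0.036 m and angle between drive_red's own z axis and vertical below 0.2 rad) or (x of drive_blue in the frame of new_dock between -0.008 and 0.008 m and y of drive_blue in the frame of new_dock between 0.017 and 0.033 m and z of drive_blue in the frame of new_dock below 0.036 m and angle between drive_blue's own z axis and vertical below 0.2 rad) or (x of drive_yellow in the frame of new_dock between -0.008 and 0.008 m and y of drive_yellow in the frame of new_dock between 0.017 and 0.033 m and z of drive_yellow in the frame of new_dock below 0.036 m and angle between drive_yellow's own z axis and vertical below 0.2 rad) or (x of drive_green in the frame of new_dock between -0.008 and 0.008 m and y of drive_green in the frame of new_dock between 0.017 and 0.033 m and z of drive_green in the frame of new_dock below 0.036 m and angle between drive_green's own z axis and vertical below 0.2 rad)) and ((x of drive_red in the frame of new_dock between -0.008 and 0.008 m and y of drive_red in the frame of new_dock between -0.033 and -0.017 m and z of drive_red in the frame of new_dock below 0.036 m and angle between drive_red's own z axis and vertical below 0.2 rad) or (x of drive_blue in the frame of new_dock between -0.008 and 0.008 m and y of drive_blue in the frame of new_dock between -0.033 and -0.017 m and z of drive_blue in the frame of new_dock below 0.036 m and angle between drive_blue's own z axis and vertical below 0.2 rad) or (x of drive_yellow in the frame of new_dock between -0.008 and 0.008 m and y of drive_yellow in the frame of new_dock between -0.033 and -0.017 m and z of drive_yellow in the frame of new_dock below 0.036 m and angle between drive_yellow's own z axis and vertical below 0.2 rad) or (x of drive_green in the frame of new_dock between -0.008 and 0.008 m and y of drive_green in the frame of new_dock between -0.033 and -0.017 m and z of drive_green in the frame of new_dock below 0.036 m and angle between drive_green's own z axis and vertical below 0.2 rad)) and ((x of drive_red in the frame of new_dock between -0.008 and 0.008 m and y of drive_red in the frame of new_dock between -0.083 and -0.067 m and z of drive_red in the frame of new_dock below 0.036 m and angle between drive_red's own z axis and vertical below 0.2 rad) or (x of drive_blue in the frame of new_dock between -0.008 and 0.008 m and y of drive_blue in the frame of new_dock between -0.083 and -0.067 m and z of drive_blue in the frame of new_dock below 0.036 m and angle between drive_blue's own z axis and vertical below 0.2 rad) or (x of drive_yellow in the frame of new_dock between -0.008 and 0.008 m and y of drive_yellow in the frame of new_dock between -0.083 and -0.067 m and z of drive_yellow in the frame of new_dock below 0.036 m and angle between drive_yellow's own z axis and vertical below 0.2 rad) or (x of drive_green in the frame of new_dock between -0.008 and 0.008 m and y of drive_green in the frame of new_dock between -0.083 and -0.067 m and z of drive_green in the frame of new_dock below 0.036 m and angle between drive_green's own z axis and vertical below 0.2 rad)) and linear speed of each of drive_red, drive_blue, drive_yellow, drive_green below 0.02 m/s and angular speed of each of drive_red, drive_blue, drive_yellow, drive_green below 0.2 rad/s); the robot touches nothing.
It fails at once if a drive goes into a bay of the white dock while the same-numbered bay of the black dock still holds one (it is the wrong drive) ((((x of drive_red in the frame of new_dock between -0.035 and 0.035 m and y of drive_red in the frame of new_dock between 0.057 and 0.093 m and z of drive_red in the frame of new_dock below 0.07 m) or (x of drive_blue in the frame of new_dock between -0.035 and 0.035 m and y of drive_blue in the frame of new_dock between 0.057 and 0.093 m and z of drive_blue in the frame of new_dock below 0.07 m) or (x of drive_yellow in the frame of new_dock between -0.035 and 0.035 m and y of drive_yellow in the frame of new_dock between 0.057 and 0.093 m and z of drive_yellow in the frame of new_dock below 0.07 m) or (x of drive_green in the frame of new_dock between -0.035 and 0.035 m and y of drive_green in the frame of new_dock between 0.057 and 0.093 m and z of drive_green in the frame of new_dock below 0.07 m)) and ((x of drive_red in the frame of old_dock between -0.035 and 0.035 m and y of drive_red in the frame of old_dock between 0.057 and 0.093 m and z of drive_red in the frame of old_dock below 0.07 m) or (x of drive_blue in the frame of old_dock between -0.035 and 0.035 m and y of drive_blue in the frame of old_dock between 0.057 and 0.093 m and z of drive_blue in the frame of old_dock below 0.07 m) or (x of drive_yellow in the frame of old_dock between -0.035 and 0.035 m and y of drive_yellow in the frame of old_dock between 0.057 and 0.093 m and z of drive_yellow in the frame of old_dock below 0.07 m) or (x of drive_green in the frame of old_dock between -0.035 and 0.035 m and y of drive_green in the frame of old_dock between 0.057 and 0.093 m and z of drive_green in the frame of old_dock below 0.07 m))) or (((x of drive_red in the frame of new_dock between -0.035 and 0.035 m and y of drive_red in the frame of new_dock between 0.007 and 0.043 m and z of drive_red in the frame of new_dock below 0.07 m) or (x of drive_blue in the frame of new_dock between -0.035 and 0.035 m and y of drive_blue in the frame of new_dock between 0.007 and 0.043 m and z of drive_blue in the frame of new_dock below 0.07 m) or (x of drive_yellow in the frame of new_dock between -0.035 and 0.035 m and y of drive_yellow in the frame of new_dock between 0.007 and 0.043 m and z of drive_yellow in the frame of new_dock below 0.07 m) or (x of drive_green in the frame of new_dock between -0.035 and 0.035 m and y of drive_green in the frame of new_dock between 0.007 and 0.043 m and z of drive_green in the frame of new_dock below 0.07 m)) and ((x of drive_red in the frame of old_dock between -0.035 and 0.035 m and y of drive_red in the frame of old_dock between 0.007 and 0.043 m and z of drive_red in the frame of old_dock below 0.07 m) or (x of drive_blue in the frame of old_dock between -0.035 and 0.035 m and y of drive_blue in the frame of old_dock between 0.007 and 0.043 m and z of drive_blue in the frame of old_dock below 0.07 m) or (x of drive_yellow in the frame of old_dock between -0.035 and 0.035 m and y of drive_yellow in the frame of old_dock between 0.007 and 0.043 m and z of drive_yellow in the frame of old_dock below 0.07 m) or (x of drive_green in the frame of old_dock between -0.035 and 0.035 m and y of drive_green in the frame of old_dock between 0.007 and 0.043 m and z of drive_green in the frame of old_dock below 0.07 m))) or (((x of drive_red in the frame of new_dock between -0.035 and 0.035 m and y of drive_red in the frame of new_dock between -0.043 and -0.007 m and z of drive_red in the frame of new_dock below 0.07 m) or (x of drive_blue in the frame of new_dock between -0.035 and 0.035 m and y of drive_blue in the frame of new_dock between -0.043 and -0.007 m and z of drive_blue in the frame of new_dock below 0.07 m) or (x of drive_yellow in the frame of new_dock between -0.035 and 0.035 m and y of drive_yellow in the frame of new_dock between -0.043 and -0.007 m and z of drive_yellow in the frame of new_dock below 0.07 m) or (x of drive_green in the frame of new_dock between -0.035 and 0.035 m and y of drive_green in the frame of new_dock between -0.043 and -0.007 m and z of drive_green in the frame of new_dock below 0.07 m)) and ((x of drive_red in the frame of old_dock between -0.035 and 0.035 m and y of drive_red in the frame of old_dock between -0.043 and -0.007 m and z of drive_red in the frame of old_dock below 0.07 m) or (x of drive_blue in the frame of old_dock between -0.035 and 0.035 m and y of drive_blue in the frame of old_dock between -0.043 and -0.007 m and z of drive_blue in the frame of old_dock below 0.07 m) or (x of drive_yellow in the frame of old_dock between -0.035 and 0.035 m and y of drive_yellow in the frame of old_dock between -0.043 and -0.007 m and z of drive_yellow in the frame of old_dock below 0.07 m) or (x of drive_green in the frame of old_dock between -0.035 and 0.035 m and y of drive_green in the frame of old_dock between -0.043 and -0.007 m and z of drive_green in the frame of old_dock below 0.07 m))) or (((x of drive_red in the frame of new_dock between -0.035 and 0.035 m and y of drive_red in the frame of new_dock between -0.093 and -0.057 m and z of drive_red in the frame of new_dock below 0.07 m) or (x of drive_blue in the frame of new_dock between -0.035 and 0.035 m and y of drive_blue in the frame of new_dock between -0.093 and -0.057 m and z of drive_blue in the frame of new_dock below 0.07 m) or (x of drive_yellow in the frame of new_dock between -0.035 and 0.035 m and y of drive_yellow in the frame of new_dock between -0.093 and -0.057 m and z of drive_yellow in the frame of new_dock below 0.07 m) or (x of drive_green in the frame of new_dock between -0.035 and 0.035 m and y of drive_green in the frame of new_dock between -0.093 and -0.057 m and z of drive_green in the frame of new_dock below 0.07 m)) and ((x of drive_red in the frame of old_dock between -0.035 and 0.035 m and y of drive_red in the frame of old_dock between -0.093 and -0.057 m and z of drive_red in the frame of old_dock below 0.07 m) or (x of drive_blue in the frame of old_dock between -0.035 and 0.035 m and y of drive_blue in the frame of old_dock between -0.093 and -0.057 m and z of drive_blue in the frame of old_dock below 0.07 m) or (x of drive_yellow in the frame of old_dock between -0.035 and 0.035 m and y of drive_yellow in the frame of old_dock between -0.093 and -0.057 m and z of drive_yellow in the frame of old_dock below 0.07 m) or (x of drive_green in the frame of old_dock between -0.035 and 0.035 m and y of drive_green in the frame of old_dock between -0.093 and -0.057 m and z of drive_green in the frame of old_dock below 0.07 m)))).
It fails at once if two drives are out of the docks at the same time ((not ((x of drive_blue in the frame of old_dock between -0.045 and 0.045 m and y of drive_blue in the frame of old_dock between -0.103 and 0.103 m and z of drive_blue in the frame of old_dock below 0.078 m) or (x of drive_blue in the frame of new_dock between -0.045 and 0.045 m and y of drive_blue in the frame of new_dock between -0.103 and 0.103 m and z of drive_blue in the frame of new_dock below 0.078 m)) and not ((x of drive_red in the frame of old_dock between -0.045 and 0.045 m and y of drive_red in the frame of old_dock between -0.103 and 0.103 m and z of drive_red in the frame of old_dock below 0.078 m) or (x of drive_red in the frame of new_dock between -0.045 and 0.045 m and y of drive_red in the frame of new_dock between -0.103 and 0.103 m and z of drive_red in the frame of new_dock below 0.078 m))) or (not ((x of drive_yellow in the frame of old_dock between -0.045 and 0.045 m and y of drive_yellow in the frame of old_dock between -0.103 and 0.103 m and z of drive_yellow in the frame of old_dock below 0.078 m) or (x of drive_yellow in the frame of new_dock between -0.045 and 0.045 m and y of drive_yellow in the frame of new_dock between -0.103 and 0.103 m and z of drive_yellow in the frame of new_dock below 0.078 m)) and not ((x of drive_red in the frame of old_dock between -0.045 and 0.045 m and y of drive_red in the frame of old_dock between -0.103 and 0.103 m and z of drive_red in the frame of old_dock below 0.078 m) or (x of drive_red in the frame of new_dock between -0.045 and 0.045 m and y of drive_red in the frame of new_dock between -0.103 and 0.103 m and z of drive_red in the frame of new_dock below 0.078 m))) or (not ((x of drive_yellow in the frame of old_dock between -0.045 and 0.045 m and y of drive_yellow in the frame of old_dock between -0.103 and 0.103 m and z of drive_yellow in the frame of old_dock below 0.078 m) or (x of drive_yellow in the frame of new_dock between -0.045 and 0.045 m and y of drive_yellow in the frame of new_dock between -0.103 and 0.103 m and z of drive_yellow in the frame of new_dock below 0.078 m)) and not ((x of drive_blue in the frame of old_dock between -0.045 and 0.045 m and y of drive_blue in the frame of old_dock between -0.103 and 0.103 m and z of drive_blue in the frame of old_dock below 0.078 m) or (x of drive_blue in the frame of new_dock between -0.045 and 0.045 m and y of drive_blue in the frame of new_dock between -0.103 and 0.103 m and z of drive_blue in the frame of new_dock below 0.078 m))) or (not ((x of drive_green in the frame of old_dock between -0.045 and 0.045 m and y of drive_green in the frame of old_dock between -0.103 and 0.103 m and z of drive_green in the frame of old_dock below 0.078 m) or (x of drive_green in the frame of new_dock between -0.045 and 0.045 m and y of drive_green in the frame of new_dock between -0.103 and 0.103 m and z of drive_green in the frame of new_dock below 0.078 m)) and not ((x of drive_red in the frame of old_dock between -0.045 and 0.045 m and y of drive_red in the frame of old_dock between -0.103 and 0.103 m and z of drive_red in the frame of old_dock below 0.078 m) or (x of drive_red in the frame of new_dock between -0.045 and 0.045 m and y of drive_red in the frame of new_dock between -0.103 and 0.103 m and z of drive_red in the frame of new_dock below 0.078 m))) or (not ((x of drive_green in the frame of old_dock between -0.045 and 0.045 m and y of drive_green in the frame of old_dock between -0.103 and 0.103 m and z of drive_green in the frame of old_dock below 0.078 m) or (x of drive_green in the frame of new_dock between -0.045 and 0.045 m and y of drive_green in the frame of new_dock between -0.103 and 0.103 m and z of drive_green in the frame of new_dock below 0.078 m)) and not ((x of drive_blue in the frame of old_dock between -0.045 and 0.045 m and y of drive_blue in the frame of old_dock between -0.103 and 0.103 m and z of drive_blue in the frame of old_dock below 0.078 m) or (x of drive_blue in the frame of new_dock between -0.045 and 0.045 m and y of drive_blue in the frame of new_dock between -0.103 and 0.103 m and z of drive_blue in the frame of new_dock below 0.078 m))) or (not ((x of drive_green in the frame of old_dock between -0.045 and 0.045 m and y of drive_green in the frame of old_dock between -0.103 and 0.103 m and z of drive_green in the frame of old_dock below 0.078 m) or (x of drive_green in the frame of new_dock between -0.045 and 0.045 m and y of drive_green in the frame of new_dock between -0.103 and 0.103 m and z of drive_green in the frame of new_dock below 0.078 m)) and not ((x of drive_yellow in the frame of old_dock between -0.045 and 0.045 m and y of drive_yellow in the frame of old_dock between -0.103 and 0.103 m and z of drive_yellow in the frame of old_dock below 0.078 m) or (x of drive_yellow in the frame of new_dock between -0.045 and 0.045 m and y of drive_yellow in the frame of new_dock between -0.103 and 0.103 m and z of drive_yellow in the frame of new_dock below 0.078 m)))).
It fails at once if a drive is dropped into the white dock (moves inside it faster than 0.5 m/s) (((x of drive_red in the frame of new_dock between -0.045 and 0.045 m and y of drive_red in the frame of new_dock between -0.103 and 0.103 m and z of drive_red in the frame of new_dock below 0.078 m) and linear speed of drive_red above 0.5 m/s) or ((x of drive_blue in the frame of new_dock between -0.045 and 0.045 m and y of drive_blue in the frame of new_dock between -0.103 and 0.103 m and z of drive_blue in the frame of new_dock below 0.078 m) and linear speed of drive_blue above 0.5 m/s) or ((x of drive_yellow in the frame of new_dock between -0.045 and 0.045 m and y of drive_yellow in the frame of new_dock between -0.103 and 0.103 m and z of drive_yellow in the frame of new_dock below 0.078 m) and linear speed of drive_yellow above 0.5 m/s) or ((x of drive_green in the frame of new_dock between -0.045 and 0.045 m and y of drive_green in the frame of new_dock between -0.103 and 0.103 m and z of drive_green in the frame of new_dock below 0.078 m) and linear speed of drive_green above 0.5 m/s)).
It fails at once if the mug, the mouse or the drink can is pushed out of its place (15 mm) or over (distance of any of mug, mouse, drink_can from where it was at the start of the episode above 0.015 m or angle between any of mug, mouse, drink_can's own z axis and vertical above 0.35 rad).
It also fails if it takes over 99 s, if anything falls off the work surface, if the arm or the gripper's body presses on something with over 40 N, if the wrist force passes 120 N, or if a joint passes its speed limit or range.

## Robot

A 6-joint arm with a two-finger parallel gripper is mounted at the origin on a cart in front of the work surface, level with it; the furniture and walls round the work are solid. World frame = base frame: x ahead of the robot, y to its left, z up, the work surface at z = 0. Lengths are in m, angles in rad, forces in N, time in s.
With the tool pointing down it reaches from about 0.425 to 0.95 m from the base axis. Payload 3.5 kg.
Tool frame: the origin (TCP) lies between the finger pads; the fingertips stand 22 mm ahead of it and the grasp point (between the pads) lies 3 mm ahead of it (ctrl.nose_length is the z of the fingertips in the tool frame, in m); z points along the fingers, y is the line along which they close (so a half turn about z gives the same grasp; the last joint's range is limited). The gripper opens to 85 mm and grips with 20 to 120 N. Pads are 22 mm wide; open, the fingers measure 114 mm over their backs; the gripper's body (76 mm by 85 mm) begins 54 mm behind the grasp point. The pads swing forward as they close: fully open they stand 13 mm farther back than shut.
Start: joints at [1.131, 0.286, 1.577, -0, 1.279, -0.15], TCP at [0.193, 0.647, 0.253] pointing down, gripper open.
Joint ranges: [-2.77, 2.77], [-0.9, 2.22], [0.21, 2.48], [-1.53, 4.67], [0.24, 2.81], [-2.84, 2.84]. Speed limits (rad/s): [2.79, 2.79, 3.14, 3.14, 3.14, 3.14].

## Interface

Orientations are given as a unit quaternion [x, y, z, w].
In Python, from plant import ctrl gives the robot as it stands. The module is installed in compiled form; this text tells all that it offers.
- The arm moves only by the tool send_rows, never from a script. Its argument "rows" is text: rows parted by semicolons, each of 7 numbers parted by spaces: the turn, a rotation vector about the tool's x, y, z in shares of 360 degrees (1.0 is 360 degrees), then the shift along the tool's x, y, z in parts of the range, where 1.0 means 500 mm, then the opening, from -1 (shut) to 1 (fully open). A call has 1 to 8 rows; each row is the pose to reach, as a shift and turn from the pose commanded when the call began, along the tool's axes at that moment; what a row does not reach only later rows make up. A row lasts 1/8 s, in which the tool goes at most 62.5 mm and 10.7 degrees, less where a joint would pass 70% of its speed; a pose out of reach is approached as far as the arm can. A call with a gripper value outside its range is refused whole. The fingers move at their own pace and stop on an object; "grip_force" is the grip in N (left out, the last holds). Time passes only in rows, so rows that repeat a pose let the fingers close. It gives the time, the measured TCP pose, the force, the opening and the grip force at its end, in the units of the state.
- ctrl.get_state(): the state, without advancing time (a new reading comes with each control period).
- ctrl.read_camera(name): name is "side" or "top" or "wrist"; returns a dict with "color" (480x640x3 uint8, red, green, blue), "fx", "fy", "cx", "cy" (pixels), "extrinsics" (4x4, takes a point from world to camera coordinates). Camera axes: x right, y down, z forward; pixel columns grow to the right and rows downward; lengths in m; the calibration is good to about 2 mm. A picture is of the moment at which its call begins. There is no depth.
- ctrl.sign_off(): hands the job in; it is judged then, once.
Trained networks look in a picture, given as the dict that the camera call returned (one of the last four; its "shot" number tells which), for a name from the list of things; names that differ only in an ending like _2 or _b are one class to them, and where a whole thing is asked for, a point or a joint stands for the part that bears it (a point fixed in the world has none). Each returns a list of dicts, best first, with "p" (0 to 1); they miss things now and then, are a little off and sometimes report something else, mostly with a low value. They report only what shows in the picture. A call takes as long as a camera call. They do not tell look-alikes from the thing itself.
- ctrl.look_for(picture, target): "position" ([x, y, z] in m, in the coordinates of the camera as it stood for that picture, good to about 4 mm: the middle of the surface that is visible of it).
The state is a dict: "time": time; "qpos": joint angles; "dq": joint speeds; "joint_efforts": joint torques, N m; "eef_pos": TCP position; "tcp_rot": TCP orientation; "contact_force": force on the tool from outside, world axes, zero at the start; "wrist_torque": the same for the moment, N m; "opening": opening from 0.0 (shut) to 1.0 (fully open); "finger_force": force on a finger pad.
Only numpy, scipy, OpenCV 4.12 (cv2) and the standard library are available. Lean on these libraries where they do the work, as an engineer would, in place of code of your own. Each camera call takes 0.05 s, during which the arm holds its last target. There are 200 camera calls.

## Working session

There is one attempt and no reset: what is moved stays moved. The work goes in short steps, Python scripts to look and compute and a tool call to move; the robot and the scene stay as the last step left them, time stands still between calls to the robot, and variables do not carry over. Pictures are saved under pics/ and viewed, at most 14 in all, crops included, and the job is handed in when it is done.

Besides the shell and the picture viewer there is one more tool, called in YAML: its name, and indented under it one key for each argument. send_rows: Moves the arm, as the interface text tells. Its arguments: {"type":"object","properties":{"rows":{"type":"string"},"grip_force":{"type":"number"}},"required":["rows"]}

```bash
mkdir -p pics
cat > h.py <<'E'
import numpy as np, cv2
from plant import ctrl
from scipy.spatial.transform import Rotation as R
def snap(n,f):
    p=ctrl.read_camera(n); cv2.imwrite('pics/'+f,p['color'][:,:,::-1]); return p
def K(p): return np.array([[p['fx'],0,p['cx']],[0,p['fy'],p['cy']],[0,0,1.]])
def plane(p,u,v,z):
    E=np.array(p['extrinsics']); d=E[:3,:3].T@np.linalg.inv(K(p))@[u,v,1]; c=-E[:3,:3].T@E[:3,3]
    return c+d*(z-c[2])/d[2]
def proj(p,X):
    E=np.array(p['extrinsics']); q=K(p)@(E[:3,:3]@np.array(X)+E[:3,3]); return q[:2]/q[2]
def world(p,x):
    E=np.array(p['extrinsics']); return E[:3,:3].T@(np.array(x)-E[:3,3])
E
python3 - <<'E'
from h import *
np.set_printoptions(precision=4,suppress=True)
print(ctrl.get_state())
for n in ['top','side']:
    p=snap(n,n+'0.png'); print(n,np.array(p['extrinsics']),p['fx'],p['cx'],p['cy'])
    for t in ['old_dock','new_dock','drive_red','drive_blue','drive_yellow','drive_green','mug','drink_can','mouse']:
        for d in ctrl.look_for(p,t)[:2]: print(t,round(d['p'],2),world(p,d['position']))
E
```

```text
{'time': 0.0, 'qpos': array([ 1.131 ,  0.2872,  1.5782,  0.    ,  1.2786, -0.15  ]), 'dq': array([-0.0005, -0.0006,  0.0028,  0.0009,  0.0001, -0.0006]), 'joint_efforts': array([ -0.0014, -40.5997, -29.2617,  -0.0002,   0.006 ,   0.    ]), 'eef_pos': array([0.1926, 0.6463, 0.2519]), 'tcp_rot': array([ 0.1444,  0.9895, -0.0011, -0.0004]), 'contact_force': array([0.3869, 0.6738, 0.594 ]), 'wrist_torque': array([0.0342, 0.016 , 0.0026]), 'finger_force': 0.0, 'opening': 1.0007929087057}
top [[-0.0091 -0.9996 -0.0269  0.1186]
 [-0.991   0.0126 -0.1336  0.5765]
 [ 0.1338  0.0254 -0.9907  1.198 ]
 [ 0.      0.      0.      1.    ]] 528.4875946861116 326.4670227541833 245.70737491132843
old_dock 0.84 [0.4886 0.2379 0.0763]
new_dock 0.89 [ 0.5239 -0.1069  0.0625]
drive_red 0.7 [0.4528 0.1679 0.1325]
drive_red 0.67 [0.5284 0.2944 0.1289]
drive_blue 0.8 [0.5286 0.2913 0.1274]
drive_yellow 0.93 [ 0.732  -0.1462  0.0943]
drive_yellow 0.89 [0.5005 0.2542 0.1229]
drive_green 0.83 [0.4791 0.2142 0.1275]
mug 0.74 [ 0.3801 -0.2553  0.0344]
mug 0.67 [0.6683 0.1021 0.0344]
drink_can 0.81 [0.5361 0.4385 0.1533]
mouse 0.57 [ 0.379  -0.2526  0.0343]
mouse 0.32 [0.6699 0.1024 0.0334]
side [[-0.9374  0.3482 -0.0055  0.4877]
 [ 0.3099  0.8268 -0.4694 -0.215 ]
 [-0.1589 -0.4417 -0.883   1.496 ]
 [ 0.      0.      0.      1.    ]] 516.6747606012244 307.7981126558502 229.46465186366675
old_dock 0.84 [0.5294 0.3102 0.08  ]
new_dock 0.55 [ 0.5306 -0.1014  0.0638]
drive_red 0.58 [0.456  0.1679 0.1172]
drive_blue 0.85 [0.5283 0.3062 0.112 ]
drive_yellow 0.92 [ 0.744  -0.146   0.0726]
drive_yellow 0.64 [0.5108 0.2666 0.117 ]
drive_green 0.8 [0.4844 0.2179 0.1137]
mug 0.7 [0.6538 0.0859 0.0561]
drink_can 0.7 [0.5548 0.472  0.16  ]
mouse 0.64 [ 0.3969 -0.2538  0.0298]
```

View pics/top0.png

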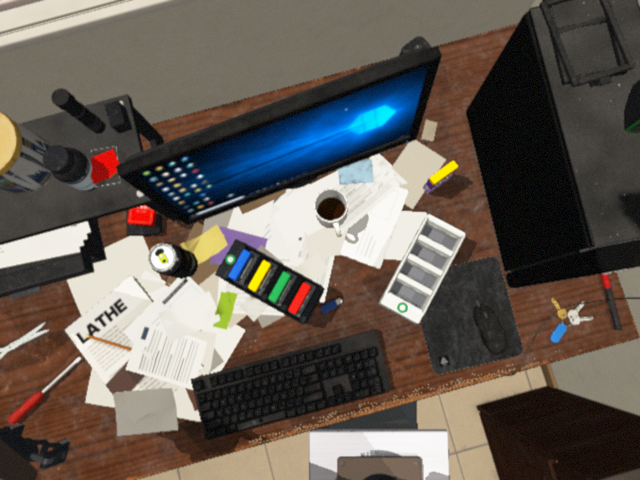

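View pics/side0.png

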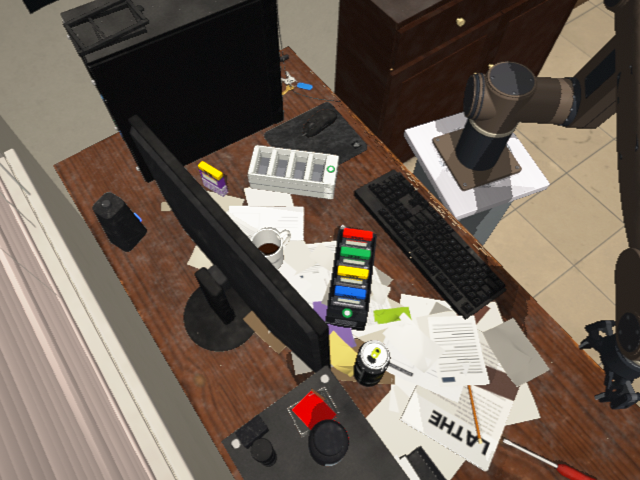

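The black dock's button (231,258 in top) sits beside the blue drive, so bays 1–4 are blue, yellow, green, red. The white dock's button (402,307) is at the end nearest the robot. The purple-bodied look-alike is at (440,175), right of the mug. Next I'll measure the docks accurately.

Run:
```python
from h import *
a=cv2.imread('pics/top0.png')
A=cv2.resize(a[230:335,210:330],None,fx=4,fy=4,interpolation=cv2.INTER_CUBIC)
B=cv2.resize(a[205:330,370:470],None,fx=4,fy=4,interpolation=cv2.INTER_CUBIC)
c=np.zeros((500,880,3),np.uint8); c[:420,:480]=A; c[:500,480:880]=B
cv2.imwrite('pics/c1.png',c[:, :][:, 80:880] if 0 else cv2.resize(c,None,fx=.9,fy=.9))
p=ctrl.read_camera('top'); s=ctrl.read_camera('side')
np.set_printoptions(precision=4,suppress=True)
hsv=cv2.cvtColor(a,cv2.COLOR_BGR2HSV)
for n,lo,hi in [('blue',100,125),('yellow',22,35),('green',45,80),('red',-6,5)]:
    h=hsv[...,0].astype(int); h[h>170]-=180
    m=((h>=lo)&(h<=hi)&(hsv[...,1]>150)&(hsv[...,2]>60)).astype(np.uint8)
    m[:230]=0;m[330:]=0;m[:,:222]=0;m[:,330:]=0
    k,l,st,ce=cv2.connectedComponentsWithStats(m); i=1+np.argmax(st[1:,4])
    pts=np.argwhere(l==i)[:,::-1].astype(np.float32)
    r=cv2.minAreaRect(pts); print(n,st[i,4],ce[i],r,plane(p,*ce[i],.13))
st=ctrl.get_state(); print(R.from_quat(st['tcp_rot']).as_matrix())
```

```text
blue 351 [239.265  264.5157] ((239.41537475585938, 264.5230712890625), (10.915055274963379, 33.73744583129883), 29.744882583618164) [0.5269 0.2998 0.13  ]
yellow 367 [258.8801 275.3787] ((258.82379150390625, 275.46563720703125), (11.128064155578613, 33.989803314208984), 29.47589111328125) [0.5028 0.2569 0.13  ]
green 326 [278.8067 286.4202] ((278.81231689453125, 286.5243835449219), (10.106099128723145, 33.119239807128906), 29.47588539123535) [0.4784 0.2136 0.13  ]
red 353 [298.8357 297.6941] ((298.81011962890625, 297.8931579589844), (10.785747528076172, 33.44670867919922), 29.357751846313477) [0.4538 0.1704 0.13  ]
[[-0.9583  0.2857 -0.    ]
 [ 0.2857  0.9583  0.    ]
 [ 0.      0.     -1.    ]]
```

View pics/c1.png

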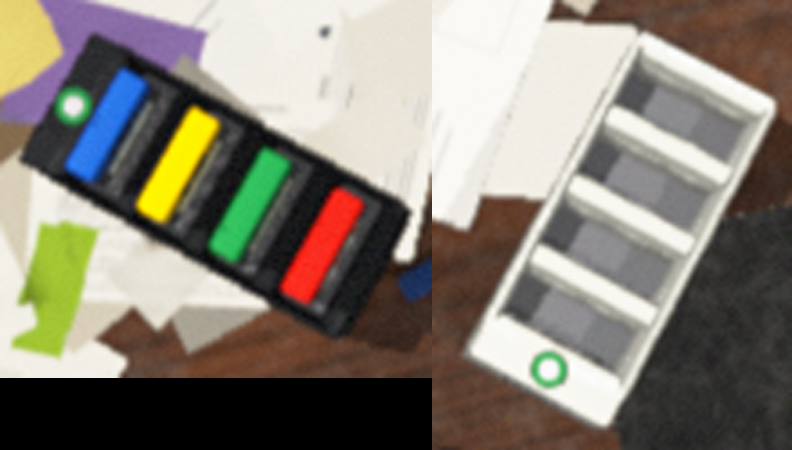

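The crop shows the black dock's button at the blue end. White dock corners (crop px) are about (640,33), (776,104), (606,428), (468,352), with the button at (549,369).

Run:
```python
from h import *
np.set_printoptions(precision=4,suppress=True)
p=ctrl.read_camera('top')
C=np.array([[640,33],[776,104],[606,428],[468,352],[549,369]],float)
W=[plane(p,370+(x-432)/3.6,205+y/3.6,.078) for x,y in C]; W=np.array(W)
print(W); print([np.linalg.norm(W[i]-W[(i+1)%4]) for i in range(4)])
print(W[:4].mean(0)); d=W[2]+W[3]-W[0]-W[1]; print(np.degrees(np.arctan2(d[1],d[0])))
b=np.array([[.5269,.2998],[.5028,.2569],[.4784,.2136],[.4538,.1704]]);d=b[0]-b[3];print(b.mean(0),np.linalg.norm(d)/.15,np.degrees(np.arctan2(d[1],d[0])))
c=-np.array(p['extrinsics'])[:3,:3].T@np.array(p['extrinsics'])[:3,3];print(c)
# monitor left end, triangulated
s=ctrl.read_camera('side')
def tri(a,b):
    P=[K(q)@np.array(q['extrinsics'])[:3] for q in (p,s)]
    X=cv2.triangulatePoints(P[0],P[1],np.array(a,float).reshape(2,1),np.array(b,float).reshape(2,1));return (X[:3]/X[3]).ravel()
print(tri((190,220),(325,370)),tri((120,170),(322,330)), tri((231,258),(347,313)),tri((402,307),(331,169)))
```

```text
[[ 0.6422 -0.1201  0.078 ]
 [ 0.5956 -0.2036  0.078 ]
 [ 0.3952 -0.0907  0.078 ]
 [ 0.4426 -0.007   0.078 ]
 [ 0.4317 -0.0568  0.078 ]]
[np.float64(0.09557268526350936), np.float64(0.22998955034303878), np.float64(0.09617881066064557), np.float64(0.2294343396010548)]
[ 0.5189 -0.1053  0.078 ]
150.5420948486323
[0.4905 0.2352] 0.9908014713127732 60.53724386334249
[0.412  0.0809 1.2671]
[0.6399 0.4317 0.0564] [0.6586 0.4456 0.4201] [0.5468 0.3306 0.0727] [ 0.4327 -0.056   0.0746]
```

```bash
cat >> h.py <<'E'
def rel(x,y,z,yaw):
    s=ctrl.get_state(); r=R.from_quat(s['tcp_rot']); M=r.as_matrix()
    T=np.column_stack([[np.sin(np.radians(yaw)),-np.cos(np.radians(yaw)),0],[np.cos(np.radians(yaw)),np.sin(np.radians(yaw)),0],[0,0,-1]])
    if 0: T=-T
    T[:,0]=np.cross(T[:,1],T[:,2])
    d=M.T@(np.array([x,y,z])-s['eef_pos'])*1000
    print('turn',np.degrees(R.from_matrix(M.T@T).as_rotvec()).round(1),'shift',d.round(1),'at',s['eef_pos'].round(4),'t',round(s['time'],2),'open',round(s['opening'],3),'q',np.round(s['qpos'],2))
E
python3 - <<'E'
from h import *
rel(.515,.27,.27,60.5)
p=ctrl.read_camera('top'); print(plane(p,231,258,.078),plane(p,425.5,264.4,.078))
E
```

```text
turn [-0.   0.  12.9] shift [-416.4 -269.1  -16.7] at [0.1929 0.6468 0.2533] t 1.2 open 1.003 q [ 1.13  0.29  1.58 -0.    1.28 -0.15]
[0.54722611 0.32888725 0.078     ] [ 0.52742705 -0.11102777  0.078     ]
```

Careful with the scale: shifts go in shares of 500 mm and turns go in shares of 360 degrees. That gives: -416 mm / 500 = -0.832, -269 mm / 500 = -0.538, 12.9 degrees / 360 = 0.0358.

send_rows:
  rows: "0 0 0.0056 -0.104 -0.068 -0.004 -0.15;0 0 0.0111 -0.208 -0.134 -0.008 -0.15;0 0 0.0167 -0.312 -0.202 -0.012 -0.15;0 0 0.0222 -0.416 -0.27 -0.016 -0.15;0 0 0.0278 -0.52 -0.336 -0.02 -0.15;0 0 0.0333 -0.624 -0.404 -0.024 -0.15;0 0 0.0358 -0.728 -0.472 -0.03 -0.15;0 0 0.0358 -0.832 -0.538 -0.034 -0.15"
  grip_force: 40

```text
time: 2.25
eef_pos: [0.5158, 0.2685, 0.2709]
tcp_rot: [0.255, 0.967, 0.0, 0.0]
contact_force: [0.2, 1.0, -0.4]
opening: 0.431
finger_force: 0.0
```

Run:
```python
from h import *
np.set_printoptions(precision=4,suppress=True)
p=snap('wrist','w1.png'); rel(.515,.27,.27,60.5); E=np.array(p['extrinsics']); print(-E[:3,:3].T@E[:3,3],E[:3,:3],p['fx'])
for b in [[.5269,.2998],[.5028,.2569],[.4784,.2136],[.4538,.1704]]: print(proj(p,[*b,.13]))
```

```text
turn [-0.1  0.4 -0.3] shift [8.1 3.3 1.1] at [0.5204 0.2631 0.2712] t 2.3 open 0.428 q [ 0.3   0.07  1.79 -0.01  1.28 -0.75]
[0.4458 0.3071 0.391 ] [[ 0.492   0.8706  0.0001]
 [ 0.8274 -0.4677  0.3108]
 [ 0.2706 -0.1528 -0.9505]] 358.79541865442286
[367.1054 230.1774]
[301.9896 230.3412]
[236.2278 230.423 ]
[170.4188 230.2204]
```

View pics/w1.png

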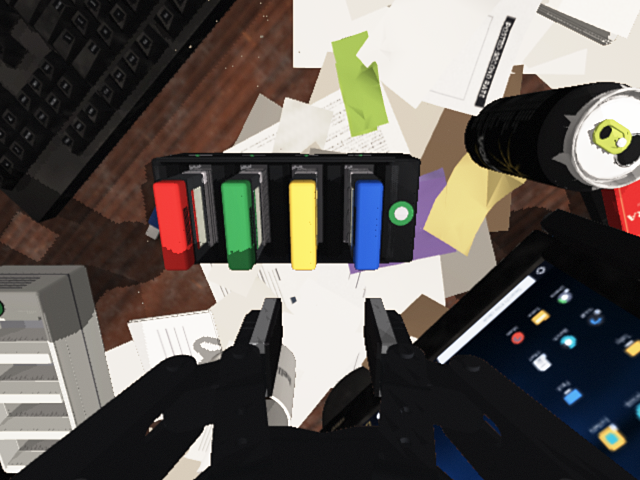

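The wrist view shows the caps at red (172,225), green (238,225), yellow (303,225) and blue (368,225). The arm was still settling, so I'll measure again at rest.

```bash
cat > m.py <<'E'
from h import *
def caps(p,z=.13):
    hsv=cv2.cvtColor(p['color'],cv2.COLOR_RGB2HSV); h=hsv[...,0].astype(int); h[h>170]-=180; o={}
    for n,lo,hi in [('blue',100,125),('yellow',22,35),('green',45,80),('red',-6,5)]:
        m=((h>=lo)&(h<=hi)&(hsv[...,1]>150)&(hsv[...,2]>50)).astype(np.uint8)
        k,l,st,ce=cv2.connectedComponentsWithStats(m)
        for i in range(1,k):
            if st[i,4]>800:
                c=cv2.convexHull(np.argwhere(l==i)[:,::-1].astype(np.float32))
                r=cv2.minAreaRect(c); P=np.array([plane(p,*q,z)[:2] for q in cv2.boxPoints(r)])
                e=[P[1]-P[0],P[2]-P[1]]; L=[np.linalg.norm(a) for a in e]
                print(n,st[i,:4],'c',P.mean(0).round(4),'size',np.round(L,4))
E
python3 - <<'E'
from m import *
p=ctrl.read_camera('wrist'); p=ctrl.read_camera('wrist'); caps(p); rel(.5269,.2998,.27,60.5)
p=ctrl.read_camera('wrist'); caps(p); rel(.5269,.2998,.27,60.5)
for b in [[.5269,.2998],[.5028,.2569],[.4784,.2136],[.4538,.1704]]: print(proj(p,[*b,.13]))
E
```

```text
blue [355 175  31  90] c [0.5245 0.3018] size [0.0689 0.0208]
blue [553 395  69  47] c [0.7917 0.3899] size [0.0591 0.0473]
blue [435 436  49  44] c [0.7773 0.26  ] size [0.0268 0.0758]
green [222 176  34  89] c [0.4761 0.2165] size [0.0213 0.0686]
red [604 174  36  56] c [0.6038 0.4693] size [0.0251 0.0426]
red [153 176  43  91] c [0.4531 0.1749] size [0.0247 0.0708]
turn [ 0.   0.  -0.3] shift [ 6.7 32.9  0.6] at [0.5164 0.2679 0.2706] t 2.4 open 0.424 q [ 0.3   0.07  1.79 -0.    1.28 -0.75]
blue [354 178  30  91] c [0.5243 0.3019] size [0.0699 0.0204]
blue [556 399  64  44] c [0.7914 0.3914] size [0.0546 0.0449]
blue [435 439  49  41] c [0.777  0.2633] size [0.0269 0.0697]
green [221 180  34  88] c [0.4762 0.2172] size [0.0215 0.0684]
red [152 179  43  92] c [0.4529 0.1748] size [0.0247 0.0704]
red [602 178  38  57] c [0.6043 0.47  ] size [0.0266 0.0436]
turn [ 0.  -0.  -0.2] shift [ 4.9 32.3  0.3] at [0.5152 0.2693 0.2703] t 2.45 open 0.427 q [ 0.31  0.07  1.79  0.    1.28 -0.75]
[367.59373688 229.12404738]
[302.33587875 229.58120907]
[236.48012711 229.95875528]
[170.62594161 230.05122932]
```

Converted, 95 mm / 500 = 0.19, 6.5 mm / 500 = 0.013, -0.2 degrees / 360 = -0.0006.

send_rows:
  rows: "0 0 -0.0006 0.006 0.032 0 -0.15;0 0 -0.0006 0.013 0.064 0.02 -0.15;0 0 -0.0006 0.013 0.064 0.07 -0.15;0 0 -0.0006 0.013 0.064 0.12 -0.15;0 0 -0.0006 0.013 0.064 0.17 -0.15;0 0 -0.0006 0.013 0.064 0.19 -0.15;0 0 -0.0006 0.013 0.064 0.19 -0.15;0 0 -0.0006 0.013 0.064 0.19 -0.15"

```text
time: 3.45
eef_pos: [0.5253, 0.302, 0.1765]
tcp_rot: [0.253, 0.968, 0.001, 0.001]
contact_force: [0.4, -0.5, -0.1]
opening: 0.423
finger_force: 0.0
```

Run:
```python
from m import *
p=snap('wrist','w2.png'); rel(.5256,.3008,.113,60.5); caps(p)
```

```text
turn [0.1 0.1 0.2] shift [-0.6 -0.9 63.7] at [0.5254 0.3018 0.1767] t 3.5 open 0.425 q [ 0.35  0.21  1.82  0.    1.11 -0.71]
blue [305 221  40 128] c [0.5238 0.303 ] size [0.0187 0.0706]
yellow [204 221  46 128] c [0.4999 0.2607] size [0.0213 0.0703]
green [102 221  66 128] c [0.4769 0.219 ] size [0.0251 0.0711]
red [  0 220  83 130] c [0.4539 0.1779] size [0.0305 0.0716]
```

View pics/w2.png

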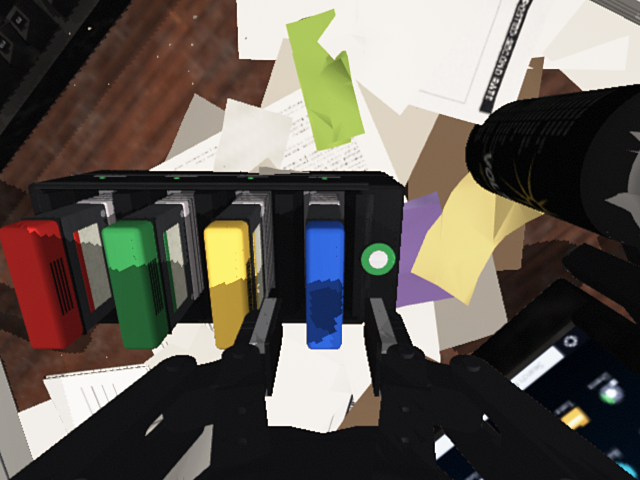

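Blue (305–345) is centred between the fingers (272, 372), so I'll go down and pinch.

Converted, 64 mm / 500 = 0.128, 56 mm / 500 = 0.112.

send_rows:
  rows: "0 0 0 -0.001 -0.0014 0.04 -0.15;0 0 0 -0.001 -0.0014 0.08 -0.15;0 0 0 -0.001 -0.0014 0.112 -0.15;0 0 0 -0.001 -0.0014 0.128 -0.15;0 0 0 -0.001 -0.0014 0.128 -0.15;0 0 0 -0.001 -0.0014 0.128 -1;0 0 0 -0.001 -0.0014 0.128 -1;0 0 0 -0.001 -0.0014 0.128 -1"
  grip_force: 40

```text
time: 4.5
eef_pos: [0.5245, 0.3002, 0.1108]
tcp_rot: [0.253, 0.967, -0.0, -0.0]
contact_force: [-0.8, 0.4, -1.7]
opening: 0.23
finger_force: 42.4
```

Converted, -178 mm / 500 = -0.356, -115 mm / 500 = -0.23, 40 degrees / 360 = 0.1111.

send_rows:
  rows: "0 0 0 0 0 -0.05 -1;0 0 0 0 0 -0.12 -1;0 0 0 0 0 -0.19 -1;0 0 0 0 0 -0.23 -1;0 0 0.0278 -0.032 -0.09 -0.23 -1;0 0 0.0556 -0.064 -0.18 -0.23 -1;0 0 0.0833 -0.098 -0.268 -0.23 -1;0 0 0.1111 -0.13 -0.356 -0.23 -1"

```text
time: 5.5
eef_pos: [0.4935, 0.112, 0.2256]
tcp_rot: [0.571, 0.821, -0.0, -0.0]
contact_force: [-0.0, -0.7, -0.7]
opening: 0.23
finger_force: 42.2
```

Run:
```python
from m import *
rel(.4621,-.0741,.226,-29.5)
```

```text
turn [-0.1  0.  49.9] shift [-163.5  -94.2   -0.4] at [0.4935 0.112  0.2256] t 5.5 open 0.23 q [ 0.02 -0.06  2.01 -0.    1.2  -0.33]
```

Converted, -163.5 mm / 500 = -0.327, -131 mm / 500 = -0.262, 49.9 degrees / 360 = 0.1386.

send_rows:
  rows: "0 0 0.0278 -0.066 -0.038 0 -1;0 0 0.0556 -0.132 -0.076 0 -1;0 0 0.0833 -0.196 -0.114 0 -1;0 0 0.1111 -0.262 -0.15 0 -1;0 0 0.1386 -0.327 -0.188 0 -1;0 0 0.1386 -0.327 -0.188 0 -1;0 0 0.1386 -0.327 -0.188 0 -1;0 0 0.1386 -0.327 -0.188 0 -1"

```text
time: 6.5
eef_pos: [0.4642, -0.0719, 0.226]
tcp_rot: [0.862, 0.507, -0.0, -0.0]
contact_force: [0.2, 0.6, -1.0]
opening: 0.229
finger_force: 42.2
```

Run:
```python
from m import *
rel(.4621,-.0741,.226,-29.5)
p=snap('wrist','w3.png'); t=snap('top','t3.png'); 
a=p['color'][:,:,::-1]; b=cv2.resize(t['color'][180:360,330:520,::-1],None,fx=2.6,fy=2.6)
u=np.array([-.8704,.4924]);v=np.array([-.4924,-.8704]);c=np.array([.5274,-.111])
a=a.copy()
for k in (.075,.025,-.025,-.075):
    for sx,sy in [(0,0),(.045,.019),(.045,-.019),(-.045,.019),(-.045,-.019)]:
        q=proj(p,[*(c+u*(k+sy)+v*sx),.078]); cv2.circle(a,tuple(np.int32(q)),2,(0,0,255),-1)
cv2.imwrite('pics/w3a.png',a)
```

```text
turn [-0.  -0.   0.4] shift [-2.9 -0.8  0. ] at [ 0.4642 -0.0719  0.226 ] t 6.5 open 0.229 q [-0.37 -0.15  2.09  0.    1.2   0.14]
```

View pics/w3a.png

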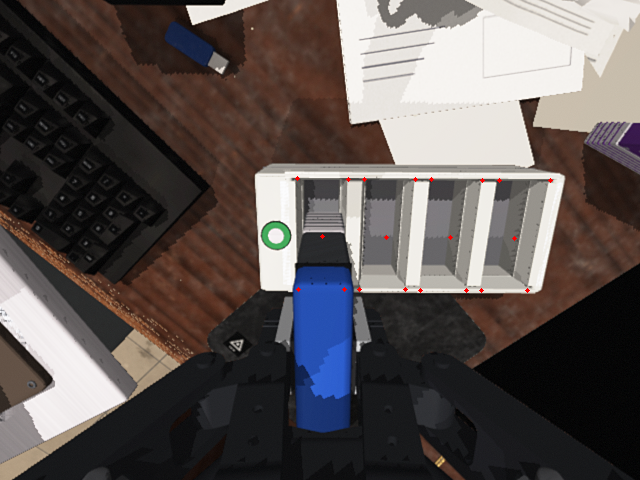

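The red dots (predicted bay rims) line up with the real rims to about 1–2 px, so I'll lower blue into bay 1.

Converted, 111 mm / 500 = 0.222, 105 mm / 500 = 0.21, 0.4 degrees / 360 = 0.0011.

send_rows:
  rows: "0 0 0.0011 -0.0058 -0.0016 0 -1;0 0 0.0011 -0.0058 -0.0016 0.03 -1;0 0 0.0011 -0.0058 -0.0016 0.07 -1;0 0 0.0011 -0.0058 -0.0016 0.11 -1;0 0 0.0011 -0.0058 -0.0016 0.15 -1;0 0 0.0011 -0.0058 -0.0016 0.186 -1;0 0 0.0011 -0.0058 -0.0016 0.21 -1;0 0 0.0011 -0.0058 -0.0016 0.222 -1"

```text
time: 7.6
eef_pos: [0.4616, -0.0748, 0.1142]
tcp_rot: [0.864, 0.503, -0.0, -0.001]
contact_force: [0.1, 0.3, -0.8]
opening: 0.228
finger_force: 42.2
```

Converted, 4.5 mm / 500 = 0.009, 4 mm / 500 = 0.008.

send_rows:
  rows: "0 0 0 0 0 0.004 -1;0 0 0 0 0 0.008 -1;0 0 0 0 0 0.009 -1;0 0 0 0 0 0.009 -1"

```text
time: 8.1
eef_pos: [0.4623, -0.075, 0.1112]
tcp_rot: [0.864, 0.503, 0.0, 0.0]
contact_force: [0.8, -0.6, -1.2]
opening: 0.227
finger_force: 42.2
```

Converted, -115 mm / 500 = -0.23, -85 mm / 500 = -0.17.

send_rows:
  rows: "0 0 0 0 0 0.001 -1;0 0 0 0 0 0.001 -0.15;0 0 0 0 0 0.001 -0.15;0 0 0 0 0 -0.004 -0.15;0 0 0 0 0 -0.04 -0.15;0 0 0 0 0 -0.1 -0.15;0 0 0 0 0 -0.17 -0.15;0 0 0 0 0 -0.23 -0.15"

```text
time: 9.1
eef_pos: [0.4623, -0.075, 0.2274]
tcp_rot: [0.864, 0.503, 0.0, 0.0]
contact_force: [-0.0, -0.0, -0.3]
opening: 0.424
finger_force: 0.0
```

Run:
```python
from m import *
p=ctrl.read_camera('wrist'); cv2.imwrite('pics/w4.png',p['color'][:,:,::-1]); caps(p); rel(.5015,.2580,.226,60.5)
```

```text
blue [163  19  48  44] c [0.4595 0.0681] size [0.011  0.0254]
blue [308 201  31 104] c [ 0.4625 -0.0747] size [0.0184 0.0704]
turn [  0.4   0.3 -90.1] shift [ 308.5 -132.6    5.2] at [ 0.4644 -0.0757  0.232 ] t 9.15 open 0.425 q [-0.38 -0.16  2.09  0.    1.21  0.14]
```

View pics/w4.png

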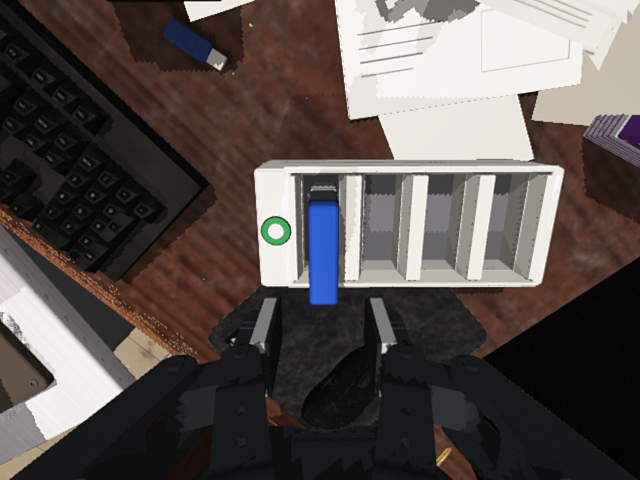

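Blue is seated in bay 1, with its cap measured at the bay centre at height 0.13. Now for yellow.

Converted, 309 mm / 500 = 0.618, 270 mm / 500 = 0.54, -10.5 degrees / 360 = -0.0292.

send_rows:
  rows: "0 0 -0.0292 0.078 -0.032 0 -0.15;0 0 -0.0583 0.154 -0.064 0 -0.15;0 0 -0.0875 0.232 -0.098 0 -0.15;0 0 -0.1167 0.31 -0.13 0 -0.15;0 0 -0.1458 0.386 -0.162 0 -0.15;0 0 -0.175 0.464 -0.194 0 -0.15;0 0 -0.2042 0.54 -0.228 0 -0.15;0 0 -0.2333 0.618 -0.26 0 -0.15"

```text
time: 10.15
eef_pos: [0.5017, 0.2593, 0.2254]
tcp_rot: [0.303, 0.953, -0.0, -0.0]
contact_force: [-0.1, -0.3, -1.0]
opening: 0.422
finger_force: 0.0
```

Converted, 50 mm / 500 = 0.1, 30 mm / 500 = 0.06, -6 degrees / 360 = -0.0167.

send_rows:
  rows: "0 0 -0.0167 0 0 0 -0.15;0 0 -0.0167 0 0 0.02 -0.15;0 0 -0.0167 0 0 0.06 -0.15;0 0 -0.0167 0 0 0.1 -0.15;0 0 -0.0167 0 0 0.1 -0.15;0 0 -0.0167 0 0 0.1 -0.15"

```text
time: 10.9
eef_pos: [0.5019, 0.2577, 0.1757]
tcp_rot: [0.256, 0.967, -0.0, -0.0]
contact_force: [0.3, -0.8, -0.4]
opening: 0.423
finger_force: 0.0
```

Run:
```python
from m import *
p=ctrl.read_camera('wrist'); cv2.imwrite('pics/w5.png',p['color'][:,:,::-1]); caps(p); rel(.5015,.2580,.111,60.5)
```

```text
yellow [305 219  40 129] c [0.4993 0.2592] size [0.0185 0.0706]
green [203 219  47 129] c [0.4755 0.2177] size [0.0214 0.0699]
red [100 219  69 130] c [0.4524 0.1755] size [0.0261 0.072 ]
turn [ 0.   0.  -0.1] shift [ 0.7 -0.3 65.4] at [0.5022 0.2579 0.1764] t 10.95 open 0.42 q [ 0.29  0.12  1.92  0.    1.1  -0.76]
```

Converted, 65 mm / 500 = 0.13, 57 mm / 500 = 0.114.

send_rows:
  rows: "0 0 0 0 0 0.04 -0.15;0 0 0 0 0 0.08 -0.15;0 0 0 0 0 0.114 -0.15;0 0 0 0 0 0.13 -0.15;0 0 0 0 0 0.13 -0.15;0 0 0 0 0 0.13 -1;0 0 0 0 0 0.13 -1;0 0 0 0 0 0.13 -1"

```text
time: 11.95
eef_pos: [0.5018, 0.2579, 0.1108]
tcp_rot: [0.256, 0.967, 0.0, 0.0]
contact_force: [0.4, -0.5, -0.7]
opening: 0.229
finger_force: 40.9
```

Run:
```python
from m import *
rel(.5056,-.0987,.226,-29.5)
```

```text
turn [ 0.   0.  89.9] shift [-179.5 -308.1 -115.2] at [0.5018 0.2579 0.1108] t 11.95 open 0.229 q [ 0.29  0.21  1.95 -0.    0.98 -0.76]
```

Converted, -154 mm / 500 = -0.308, -120 mm / 500 = -0.24, 40 degrees / 360 = 0.1111.

send_rows:
  rows: "0 0 0 0 0 -0.05 -1;0 0 0 0 0 -0.12 -1;0 0 0 0 0 -0.19 -1;0 0 0 0 0 -0.236 -1;0 0 0.0278 -0.044 -0.076 -0.24 -1;0 0 0.0556 -0.09 -0.154 -0.24 -1;0 0 0.0833 -0.134 -0.23 -0.24 -1;0 0 0.1111 -0.18 -0.308 -0.24 -1"

```text
time: 12.95
eef_pos: [0.5035, 0.0783, 0.2306]
tcp_rot: [0.573, 0.82, -0.0, -0.0]
contact_force: [0.5, -1.1, -0.7]
opening: 0.228
finger_force: 40.8
```

Run:
```python
from m import *
rel(.5056,-.0987,.23,-29.5)
```

```text
turn [-0.   0.  49.6] shift [-167.   -58.8    0.6] at [0.5035 0.0783 0.2306] t 12.95 open 0.228 q [-0.05 -0.06  2.   -0.    1.2  -0.4 ]
```

Converted, -168 mm / 500 = -0.336, -134 mm / 500 = -0.268, 49.8 degrees / 360 = 0.1383.

send_rows:
  rows: "0 0 0.0278 -0.066 -0.024 0 -1;0 0 0.0556 -0.134 -0.048 0 -1;0 0 0.0833 -0.2 -0.07 0 -1;0 0 0.1111 -0.268 -0.094 0 -1;0 0 0.1383 -0.336 -0.118 0 -1;0 0 0.1383 -0.336 -0.118 0 -1;0 0 0.1383 -0.336 -0.118 0 -1"

```text
time: 13.82
eef_pos: [0.5069, -0.0981, 0.2305]
tcp_rot: [0.863, 0.505, -0.0, -0.001]
contact_force: [0.1, 0.7, -0.9]
opening: 0.232
finger_force: 40.8
```

Run:
```python
from m import *
rel(.5056,-.0987,.111,-29.5)
```

```text
turn [-0.1 -0.   0.1] shift [ -1.2  -0.7 119.5] at [ 0.5069 -0.0981  0.2305] t 13.82 open 0.232 q [-0.39 -0.05  1.98  0.    1.2   0.12]
```

Converted, 115 mm / 500 = 0.23, 110 mm / 500 = 0.22, 0.1 degrees / 360 = 0.0003.

send_rows:
  rows: "0 0 0.0003 -0.002 -0.0014 0.01 -1;0 0 0.0003 -0.002 -0.0014 0.04 -1;0 0 0.0003 -0.002 -0.0014 0.08 -1;0 0 0.0003 -0.002 -0.0014 0.12 -1;0 0 0.0003 -0.002 -0.0014 0.16 -1;0 0 0.0003 -0.002 -0.0014 0.196 -1;0 0 0.0003 -0.002 -0.0014 0.22 -1;0 0 0.0003 -0.002 -0.0014 0.23 -1"

```text
time: 14.82
eef_pos: [0.5057, -0.0987, 0.1148]
tcp_rot: [0.864, 0.504, -0.0, -0.001]
contact_force: [-0.2, -0.6, -1.1]
opening: 0.23
finger_force: 40.9
```

Converted, 4.5 mm / 500 = 0.009, 4 mm / 500 = 0.008.

send_rows:
  rows: "0 0 0 0 0 0.004 -1;0 0 0 0 0 0.008 -1;0 0 0 0 0 0.009 -1;0 0 0 0 0 0.009 -1"

```text
time: 15.32
eef_pos: [0.5063, -0.0991, 0.1117]
tcp_rot: [0.864, 0.504, 0.0, 0.0]
contact_force: [0.2, 1.0, -0.8]
opening: 0.23
finger_force: 40.9
```

Converted, -115 mm / 500 = -0.23, -85 mm / 500 = -0.17.

send_rows:
  rows: "0 0 0 0 0 0.0016 -1;0 0 0 0 0 0.0016 -0.15;0 0 0 0 0 0.0016 -0.15;0 0 0 0 0 -0.004 -0.15;0 0 0 0 0 -0.04 -0.15;0 0 0 0 0 -0.1 -0.15;0 0 0 0 0 -0.17 -0.15;0 0 0 0 0 -0.23 -0.15"

```text
time: 16.32
eef_pos: [0.5065, -0.0991, 0.2294]
tcp_rot: [0.864, 0.504, 0.001, 0.001]
contact_force: [0.3, -0.9, 0.6]
opening: 0.428
finger_force: 0.0
```

Run:
```python
from m import *
p=ctrl.read_camera('wrist');p=ctrl.read_camera('wrist'); caps(p); rel(.4772,.2150,.226,60.5)
```

```text
blue [102  22  48  43] c [0.475  0.0603] size [0.0112 0.0257]
blue [226 201  37 102] c [ 0.4638 -0.0758] size [0.0203 0.0715]
yellow [581 117  59  52] c [ 0.6993 -0.1259] size [0.0198 0.0433]
yellow [303 199  30 101] c [ 0.5067 -0.0981] size [0.0183 0.07  ]
turn [  0.5   0.4 -90. ] shift [ 258.7 -182.4    4.7] at [ 0.5085 -0.0999  0.2323] t 16.43 open 0.424 q [-0.39 -0.05  1.98  0.    1.2   0.12]
```

Converted, 259 mm / 500 = 0.518, 227 mm / 500 = 0.454, -84 degrees / 360 = -0.2333.

send_rows:
  rows: "0 0 -0.0292 0.064 -0.044 0 -0.15;0 0 -0.0583 0.13 -0.09 0 -0.15;0 0 -0.0875 0.194 -0.134 0 -0.15;0 0 -0.1167 0.26 -0.18 0 -0.15;0 0 -0.1458 0.324 -0.226 0 -0.15;0 0 -0.175 0.388 -0.27 0 -0.15;0 0 -0.2042 0.454 -0.316 0 -0.15;0 0 -0.2333 0.518 -0.361 0 -0.15"

```text
time: 17.42
eef_pos: [0.4759, 0.2165, 0.2259]
tcp_rot: [0.302, 0.953, -0.0, -0.0]
contact_force: [0.1, -0.5, -0.2]
opening: 0.425
finger_force: 0.0
```

Converted, 52 mm / 500 = 0.104, 30 mm / 500 = 0.06, -6 degrees / 360 = -0.0167.

send_rows:
  rows: "0 0 -0.0167 0 0 0 -0.15;0 0 -0.0167 0 0 0.02 -0.15;0 0 -0.0167 0 0 0.06 -0.15;0 0 -0.0167 0 0 0.104 -0.15;0 0 -0.0167 0 0 0.104 -0.15;0 0 -0.0167 0 0 0.104 -0.15"

```text
time: 18.18
eef_pos: [0.4768, 0.215, 0.1746]
tcp_rot: [0.255, 0.967, 0.0, 0.0]
contact_force: [0.5, 0.3, 0.2]
opening: 0.428
finger_force: 0.0
```

Run:
```python
from m import *
p=ctrl.read_camera('wrist'); caps(p); rel(.4772,.2150,.111,60.5)
```

```text
green [304 221  41 129] c [0.4746 0.216 ] size [0.0189 0.0704]
red [201 221  50 131] c [0.4511 0.1749] size [0.0221 0.0709]
turn [ 0.1  0.1 -0.1] shift [-0.1 -0.2 64.2] at [0.4771 0.2152 0.1752] t 18.23 open 0.427 q [ 0.23  0.03  2.02 -0.    1.09 -0.83]
```

Converted, 63.5 mm / 500 = 0.127, 56 mm / 500 = 0.112.

send_rows:
  rows: "0 0 0 0 0 0.04 -0.15;0 0 0 0 0 0.08 -0.15;0 0 0 0 0 0.112 -0.15;0 0 0 0 0 0.127 -0.15;0 0 0 0 0 0.127 -0.15;0 0 0 0 0 0.127 -1;0 0 0 0 0 0.127 -1;0 0 0 0 0 0.127 -1"

```text
time: 19.23
eef_pos: [0.4772, 0.2155, 0.1117]
tcp_rot: [0.255, 0.967, 0.0, 0.001]
contact_force: [0.7, -0.1, 3.7]
opening: 0.229
finger_force: 39.5
```

Run:
```python
from m import *
rel(.5496,-.1236,.23,-29.5)
```

```text
turn [ 0.1  0.  90. ] shift [-230.2 -259.3 -118.3] at [0.4772 0.2155 0.1117] t 19.23 open 0.229 q [ 0.23  0.12  2.05 -0.    0.97 -0.83]
```

Converted, -130 mm / 500 = -0.26, -120 mm / 500 = -0.24, 40 degrees / 360 = 0.1111.

send_rows:
  rows: "0 0 0 0 0 -0.05 -1;0 0 0 0 0 -0.12 -1;0 0 0 0 0 -0.19 -1;0 0 0 0 0 -0.236 -1;0 0 0.0278 -0.058 -0.064 -0.24 -1;0 0 0.0556 -0.116 -0.13 -0.24 -1;0 0 0.0833 -0.172 -0.194 -0.24 -1;0 0 0.1111 -0.23 -0.26 -0.24 -1"

```text
time: 20.23
eef_pos: [0.5123, 0.0444, 0.2305]
tcp_rot: [0.572, 0.82, -0.0, -0.0]
contact_force: [1.0, -0.5, -1.2]
opening: 0.23
finger_force: 39.5
```

Run:
```python
from m import *
rel(.5496,-.1236,.23,-29.5)
```

```text
turn [-0.  -0.  49.7] shift [-170.5  -23.     0.4] at [0.5123 0.0444 0.2305] t 20.23 open 0.23 q [-0.11 -0.05  1.99  0.    1.2  -0.46]
```

Converted, -172 mm / 500 = -0.344, -138 mm / 500 = -0.276, 49.8 degrees / 360 = 0.1383.

send_rows:
  rows: "0 0 0.0278 -0.068 -0.01 0 -1;0 0 0.0556 -0.138 -0.018 0 -1;0 0 0.0833 -0.206 -0.028 0 -1;0 0 0.1111 -0.276 -0.038 0 -1;0 0 0.1383 -0.344 -0.047 0 -1;0 0 0.1383 -0.344 -0.047 0 -1;0 0 0.1383 -0.344 -0.047 0 -1"

```text
time: 21.1
eef_pos: [0.5503, -0.1233, 0.2302]
tcp_rot: [0.863, 0.506, -0.0, -0.001]
contact_force: [-0.4, 1.1, -1.6]
opening: 0.228
finger_force: 39.5
```

Run:
```python
from m import *
rel(.5496,-.1236,.112,-29.5)
```

```text
turn [-0.1 -0.   0.2] shift [ -0.6  -0.3 118.2] at [ 0.5503 -0.1233  0.2302] t 21.1 open 0.228 q [-0.4   0.06  1.87  0.    1.2   0.11]
```

Converted, 115 mm / 500 = 0.23, 110 mm / 500 = 0.22, 0.2 degrees / 360 = 0.0006.

send_rows:
  rows: "0 0 0.0006 -0.0012 -0.0012 0.01 -1;0 0 0.0006 -0.0012 -0.0012 0.04 -1;0 0 0.0006 -0.0012 -0.0012 0.08 -1;0 0 0.0006 -0.0012 -0.0012 0.12 -1;0 0 0.0006 -0.0012 -0.0012 0.16 -1;0 0 0.0006 -0.0012 -0.0012 0.196 -1;0 0 0.0006 -0.0012 -0.0012 0.22 -1;0 0 0.0006 -0.0012 -0.0012 0.23 -1"

```text
time: 22.1
eef_pos: [0.5497, -0.124, 0.1148]
tcp_rot: [0.864, 0.504, -0.0, -0.0]
contact_force: [0.3, 0.4, -1.1]
opening: 0.231
finger_force: 39.5
```

Converted, 3.3 mm / 500 = 0.0066, 3 mm / 500 = 0.006.

send_rows:
  rows: "0 0 0 0 0 0.004 -1;0 0 0 0 0 0.006 -1;0 0 0 0 0 0.0066 -1;0 0 0 0 0 0.0066 -1"

```text
time: 22.6
eef_pos: [0.5502, -0.1241, 0.113]
tcp_rot: [0.864, 0.504, 0.0, 0.0]
contact_force: [-0.6, 0.3, -1.4]
opening: 0.23
finger_force: 39.5
```

Converted, -115 mm / 500 = -0.23, 1.2 mm / 500 = 0.0024.

send_rows:
  rows: "0 0 0 0 0 0.0024 -1;0 0 0 0 0 0.0024 -1;0 0 0 0 0 0.0024 -0.15;0 0 0 0 0 0.0024 -0.15;0 0 0 0 0 -0.004 -0.15;0 0 0 0 0 -0.05 -0.15;0 0 0 0 0 -0.13 -0.15;0 0 0 0 0 -0.23 -0.15"

```text
time: 23.6
eef_pos: [0.5492, -0.1238, 0.2277]
tcp_rot: [0.864, 0.504, -0.001, -0.001]
contact_force: [0.6, -0.4, 0.0]
opening: 0.427
finger_force: 0.0
```

Run:
```python
from m import *
p=ctrl.read_camera('wrist');p=ctrl.read_camera('wrist'); caps(p); rel(.4530,.1722,.226,60.5)
```

```text
blue [44 23 48 42] c [0.4901 0.052 ] size [0.0111 0.026 ]
blue [148 200  46 101] c [ 0.4651 -0.0766] size [0.0235 0.0716]
yellow [508 117 102  64] c [ 0.7138 -0.1409] size [0.0187 0.0663]
yellow [225 198  37 100] c [ 0.5081 -0.0989] size [0.0205 0.0702]
green [302 199  29 100] c [ 0.5501 -0.1235] size [0.0179 0.0701]
turn [  0.7   0.5 -90. ] shift [ 209.6 -233.9    6.5] at [ 0.5533 -0.1254  0.2353] t 23.7 open 0.422 q [-0.4   0.06  1.87  0.    1.2   0.11]
```

Converted, -230.5 mm / 500 = -0.461, 210 mm / 500 = 0.42, -84 degrees / 360 = -0.2333.

send_rows:
  rows: "0 0 -0.0292 0.052 -0.058 0 -0.15;0 0 -0.0583 0.104 -0.116 0 -0.15;0 0 -0.0875 0.158 -0.172 0 -0.15;0 0 -0.1167 0.21 -0.23 0 -0.15;0 0 -0.1458 0.262 -0.288 0 -0.15;0 0 -0.175 0.314 -0.346 0 -0.15;0 0 -0.2042 0.368 -0.404 0 -0.15;0 0 -0.2333 0.42 -0.461 0 -0.15"

```text
time: 24.7
eef_pos: [0.4521, 0.1734, 0.2273]
tcp_rot: [0.302, 0.953, -0.0, -0.0]
contact_force: [-0.0, 0.1, -0.2]
opening: 0.425
finger_force: 0.0
```

Converted, 52 mm / 500 = 0.104, 30 mm / 500 = 0.06, -6 degrees / 360 = -0.0167.

send_rows:
  rows: "0 0 -0.0167 0 0 0 -0.15;0 0 -0.0167 0 0 0.02 -0.15;0 0 -0.0167 0 0 0.06 -0.15;0 0 -0.0167 0 0 0.104 -0.15;0 0 -0.0167 0 0 0.104 -0.15;0 0 -0.0167 0 0 0.104 -0.15"

```text
time: 25.45
eef_pos: [0.4531, 0.172, 0.1758]
tcp_rot: [0.255, 0.967, 0.0, 0.0]
contact_force: [-1.0, -0.6, -0.5]
opening: 0.425
finger_force: 0.0
```

Run:
```python
from m import *
p=ctrl.read_camera('wrist'); caps(p); rel(.4530,.1722,.111,60.5)
```

```text
blue [233 222  37  45] c [0.4134 0.1534] size [0.0224 0.0098]
blue [  0 448  48  32] c [ 0.4629 -0.0439] size [0.0258 0.0281]
red [302 219  41 129] c [0.45   0.1724] size [0.0707 0.019 ]
turn [ 0.1  0.1 -0.1] shift [ 0.5 -0.2 65.3] at [0.4534 0.1721 0.1763] t 25.5 open 0.428 q [ 0.15 -0.06  2.1   0.    1.1  -0.9 ]
```

Converted, 64.5 mm / 500 = 0.129, 56 mm / 500 = 0.112.

send_rows:
  rows: "0 0 0 0 -0.002 0.04 -0.15;0 0 0 0 -0.002 0.08 -0.15;0 0 0 0 -0.002 0.112 -0.15;0 0 0 0 -0.002 0.129 -0.15;0 0 0 0 -0.002 0.129 -0.15;0 0 0 0 -0.002 0.129 -1;0 0 0 0 -0.002 0.129 -1;0 0 0 0 -0.002 0.129 -1"

```text
time: 26.5
eef_pos: [0.4529, 0.1715, 0.1118]
tcp_rot: [0.255, 0.967, 0.0, 0.001]
contact_force: [0.8, 0.5, 2.4]
opening: 0.229
finger_force: 39.3
```

Run:
```python
from m import *
rel(.593,-.148,.23,-29.5)
```

```text
turn [ 0.1  0.  90. ] shift [-279.4 -208.9 -118. ] at [0.4529 0.1715 0.1118] t 26.5 open 0.229 q [ 0.15  0.03  2.14 -0.    0.96 -0.9 ]
```

Converted, -140 mm / 500 = -0.28, -118 mm / 500 = -0.236, 40 degrees / 360 = 0.1111.

send_rows:
  rows: "0 0 0 0 0 -0.05 -1;0 0 0 0 0 -0.12 -1;0 0 0 0 0 -0.19 -1;0 0 0 0 0 -0.236 -1;0 0 0.0278 -0.07 -0.052 -0.24 -1;0 0 0.0556 -0.14 -0.104 -0.24 -1;0 0 0.0833 -0.21 -0.156 -0.24 -1;0 0 0.1111 -0.28 -0.208 -0.24 -1"

```text
time: 27.5
eef_pos: [0.5229, 0.0107, 0.2306]
tcp_rot: [0.572, 0.82, -0.0, -0.0]
contact_force: [0.3, 0.1, -1.2]
opening: 0.229
finger_force: 39.5
```

Run:
```python
from m import *
rel(.593,-.148,.23,-29.5)
```

```text
turn [-0.  -0.  49.7] shift [-173.2   11.     0.5] at [0.5229 0.0107 0.2306] t 27.5 open 0.229 q [-0.17 -0.03  1.97  0.    1.2  -0.53]
```

Converted, -174 mm / 500 = -0.348, -140 mm / 500 = -0.28, 49.8 degrees / 360 = 0.1383.

send_rows:
  rows: "0 0 0.0278 -0.07 0.004 0 -1;0 0 0.0556 -0.14 0.008 0 -1;0 0 0.0833 -0.21 0.014 0 -1;0 0 0.1111 -0.28 0.018 0 -1;0 0 0.1383 -0.348 0.022 0 -1;0 0 0.1383 -0.348 0.022 0 -1;0 0 0.1383 -0.348 0.022 0 -1"

```text
time: 28.38
eef_pos: [0.5936, -0.1467, 0.2303]
tcp_rot: [0.863, 0.506, -0.0, -0.001]
contact_force: [0.1, 0.3, -1.6]
opening: 0.229
finger_force: 39.6
```

Run:
```python
from m import *
rel(.593,-.148,.112,-29.5)
```

```text
turn [-0.1 -0.   0.3] shift [ -1.5   0.4 118.3] at [ 0.5936 -0.1467  0.2303] t 28.38 open 0.229 q [-0.41  0.17  1.76  0.    1.22  0.1 ]
```

Converted, 115 mm / 500 = 0.23, -1.5 mm / 500 = -0.003, 0.3 degrees / 360 = 0.0008.

send_rows:
  rows: "0 0 0.0008 -0.003 0 0.01 -1;0 0 0.0008 -0.003 0 0.04 -1;0 0 0.0008 -0.003 0 0.08 -1;0 0 0.0008 -0.003 0 0.12 -1;0 0 0.0008 -0.003 0 0.16 -1;0 0 0.0008 -0.003 0 0.196 -1;0 0 0.0008 -0.003 0 0.22 -1;0 0 0.0008 -0.003 0 0.23 -1"

```text
time: 29.38
eef_pos: [0.5932, -0.1485, 0.115]
tcp_rot: [0.864, 0.503, -0.0, -0.0]
contact_force: [-0.2, -0.4, -0.9]
opening: 0.233
finger_force: 39.6
```

Converted, 4 mm / 500 = 0.008, 3.5 mm / 500 = 0.007.

send_rows:
  rows: "0 0 0 0 0 0.004 -1;0 0 0 0 0 0.007 -1;0 0 0 0 0 0.008 -1;0 0 0 0 0 0.008 -1"

```text
time: 29.88
eef_pos: [0.5936, -0.1486, 0.1124]
tcp_rot: [0.864, 0.503, 0.0, 0.0]
contact_force: [-0.0, 0.2, -1.4]
opening: 0.223
finger_force: 39.6
```

send_rows:
  rows: "0 0 0 0 0 0.0012 -1;0 0 0 0 0 0.0012 -1;0 0 0 0 0 0.0012 -0.15;0 0 0 0 0 0.0012 -0.15;0 0 0 0 0 -0.004 -0.15;0 0 0 0 0 -0.05 -0.15;0 0 0 0 0 -0.13 -0.15;0 0 0 0 0 -0.23 -0.15"

```text
time: 30.88
eef_pos: [0.5927, -0.1482, 0.2271]
tcp_rot: [0.864, 0.503, -0.001, -0.001]
contact_force: [0.8, -0.5, 0.5]
opening: 0.427
finger_force: 0.0
```

Converted, -50 mm / 500 = -0.1, -40 mm / 500 = -0.08.

send_rows:
  rows: "0 0 0 -0.04 0 -0.06 -0.15;0 0 0 -0.08 0 -0.1 -0.15;0 0 0 -0.08 0 -0.1 -0.15;0 0 0 -0.08 0 -0.1 -0.15"

```text
time: 31.38
eef_pos: [0.573, -0.183, 0.2751]
tcp_rot: [0.864, 0.503, -0.001, -0.001]
contact_force: [1.0, 0.1, -0.2]
opening: 0.422
finger_force: 0.0
```

Run:
```python
from m import *
p=ctrl.read_camera('wrist'); cv2.imwrite('pics/w9.png',p['color'][:,:,::-1]); caps(p)
c=np.array([.5278,-.1113]);u=np.array([-.8704,.4924])
print([(c+u*k).round(4) for k in (.075,.025,-.025,-.075)])
t=ctrl.read_camera('top')
for n in ['mug','mouse','drink_can']: print(n,[(round(d['p'],2),world(t,d['position']).round(3)) for d in ctrl.look_for(t,n)[:2]])
```

```text
blue [104 137  47  94] c [ 0.4653 -0.0785] size [0.0253 0.0696]
green [243 136  32  93] c [ 0.5505 -0.1255] size [0.0198 0.0681]
red [311 134  28  95] c [ 0.5934 -0.1491] size [0.019  0.0691]
[array([ 0.4625, -0.0744]), array([ 0.506, -0.099]), array([ 0.5496, -0.1236]), array([ 0.5931, -0.1482])]
mug [(0.67, array([0.668, 0.1  , 0.035]))]
mouse []
drink_can [(0.85, array([0.536, 0.44 , 0.153]))]
```

View pics/w9.png

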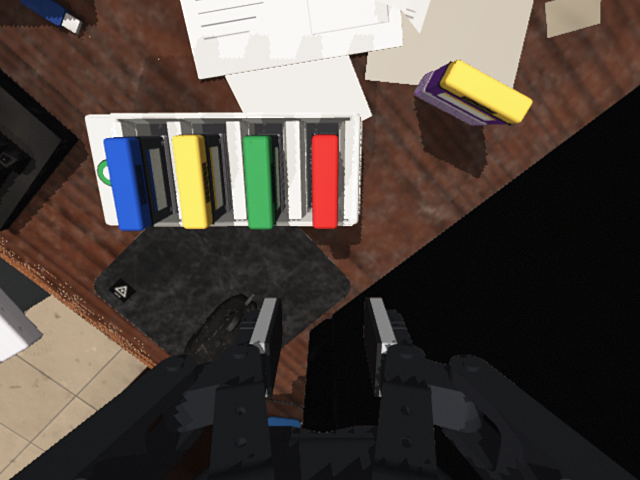

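All four drives are level and seated upright, in the order blue, yellow, green, red from the button. I'll back the gripper away from the tower, then hand in.

send_rows:
  rows: "0 0 0 0.06 0 -0.02 -0.15;0 0 0 0.12 0 -0.04 -0.15;0 0 0 0.16 0 -0.04 -0.15;0 0 0 0.16 0 -0.04 -0.15;0 0 0 0.16 0 -0.04 -0.15;0 0 0 0.16 0 -0.04 -0.15"

```text
time: 32.38
eef_pos: [0.6127, -0.1145, 0.2965]
tcp_rot: [0.865, 0.503, -0.0, -0.0]
contact_force: [0.1, 0.1, 0.3]
opening: 0.427
finger_force: 0.0
```

```bash
python3 -c "
from plant import ctrl
print(ctrl.get_state()['contact_force'], ctrl.sign_off())"
```

```text
the job is handed in; nothing more can be done
[0.07221391 0.1163521  0.29657393] None
```

I moved all four drives one at a time into their same-numbered white-dock bays (1 blue, 2 yellow, 3 green, 4 red), where the last wrist picture showed them seated upright; I handed the job in at about 32 s, and sign-off returned no verdict.

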